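Free the worn wheel of a twin-spindle rim polisher

TASK

Get the worn, blackened wheel of the rim polisher ready to be changed: slacken its nut until the horseshoe washer under it comes free, draw the washer out by its tab and put it in the parts tray. One spindle has a left-hand thread and nobody marked which, so feel gently which way the nut gives, without forcing it tighter. Leave the good wheel's nut and washer and the other things on the bench alone.

Things in the scene. Friction and masses are not known exactly. Their poses are not given: they have to be found in the camera images.
- machine: bench-top twin-spindle rim polisher, fixed: grey-green housing 190 x 270 x 70 mm high. Origin under its centre, z up. Upright spindles at y = +70 and -70 mm, locked, a little springy. On each, from below: felt wheel, horseshoe washer, brass nut. They run opposite ways, so one thread is left-hand, the other right-hand: unmarked, and the arbors change places from day to day.
- wheel_worn: the worn polishing wheel: blackened felt, 118 mm across, 25 mm thick, fixed to its spindle; origin on the spindle axis at the wheel's underside, so its top is 25 mm above. It may be on either spindle. Its nut is the one whose point lies on the same axis.
- wheel_good: the good polishing wheel: off-white felt, 128 mm across, 25 mm thick, on the other spindle; origin as for the worn one.
- nut_p (a joint): turn of nut p in rad, 0 as found (hand-tight), growing as it is loosened, whichever way round its thread makes that; The loosening way takes about 0.3 N m steadily and lifts the nut 1.9 mm per rad (12 mm a turn). At about 1.5 rad its collar just clears the washer's rim; 2.2 to 3.5 gives easy room, and it ends at 4.0.
- nut_q (a joint): turn of nut q, which looks and works as nut p but has the other thread hand; 0 as found (hand-tight), growing as it is loosened. Either nut, turned the wrong way, is hard on its seat at once.
- spindle_p (a joint): wind-up of the spindle that carries nut p, in rad, positive anticlockwise seen from above, 0 when unloaded: its lock is springy, 12 N m per rad, so the reading shows the torque on the nut: about 0.025 while loosening. A nut twisted the wrong way takes its spindle round with it; 0.125 (1.5 N m) either way harms thread and lock.
- spindle_q (a joint): the same for the spindle that carries nut q.
- nut_p_head (a point): on the axis of nut p, amid its upright hexagon: 36 mm across flats, 42 over corners, from 36 mm below to 12 mm above this point; domed top 17 mm above. Under the hexagon a round collar, 44 mm across, 8 mm high. x is square to a pair of flats, z up; the point turns and rises with the nut. The nut stays on its spindle.
- nut_q_head (a point): the same point and axes on nut q, which has the same shape and sizes.
- washer_worn: loose steel horseshoe washer on the worn wheel: U-shaped plate 68 mm wide, 6 mm thick, x = -34 to +28 mm; slot 28 mm wide from the middle out to the +x end. A rim, 3 mm higher than the plate, runs round the edge and across the prong ends: the nut's collar sits inside and traps it. Origin: centre, underside. It is drawn level to its -x by 55 mm or more, then lifted. About 0.14 kg.
- washer_worn_lip (a point): middle of the upright lip at the end of that washer's pull tab: 75 mm from the washer's centre on its -x side, 28 mm above its underside. Lip 8 mm thick along x, 24 mm wide along y, top 12 mm above this point, foot 28 mm below; axes as the washer's. The tab (6 mm thick) points to the robot's side, within about 1 rad of -x.
- washer_good: a washer of the same shape and origin, on the good wheel; it stays there.
- tray: dark steel parts tray, fixed on the bench to the left or right of the machine: 160 (x) x 180 (y) mm outside, walls 4 mm thick and 28 mm high, floor 4 mm thick; origin under its centre.
- bowl: copper bowl, 124 mm across, 55 mm high, loose; origin at the centre of its underside. Stands on the other side of the machine from the tray.
- bar: red-brown bar of polishing compound, 45 x 75 x 35 mm high, lying loose beyond the tray or the bowl; origin at the centre of its underside.
- tin: red tin, 68 mm across, 75 mm high, standing loose beyond the tray or the bowl; origin at the centre of its underside.
Not all that is in view belongs to the job. What is shaped like the tray but turquoise is not meant. What is shaped like the washer_worn but yellow is not meant.

How it is judged:
On the way, in this order (a step that is already met when the one before it is completed fails the run):
1. the worn wheel's nut is turned back the loosening way by 1.4 rad or more (((horizontal distance between nut_p_head and wheel_worn below 0.05 m and value of joint nut_p above 1.4 rad) or (horizontal distance between nut_q_head and wheel_worn below 0.05 m and value of joint nut_q above 1.4 rad))), for 0.2 s.
2. the washer is drawn clear of the spindle (horizontal distance between washer_worn and wheel_worn above 0.05 m), for 0.1 s.
At the end, for the whole second after the job is handed in: The worn wheel's nut is turned back by at least 1.4 rad; its washer rests in the tray (its origin and the middle of its lip both within the tray's walls, the origin less than 50 mm and the lip's middle less than 60 mm above the tray's underside), at rest and let go (((horizontal distance between nut_p_head and wheel_worn below 0.05 m and value of joint nut_p above 1.4 rad) or (horizontal distance between nut_q_head and wheel_worn below 0.05 m and value of joint nut_q above 1.4 rad)) and x of washer_worn in the frame of tray between -0.085 and 0.085 m and y of washer_worn in the frame of tray between -0.095 and 0.095 m and z of washer_worn in the frame of tray between 0 and 0.05 m and x of washer_worn_lip in the frame of tray between -0.08 and 0.08 m and y of washer_worn_lip in the frame of tray between -0.09 and 0.09 m and z of washer_worn_lip in the frame of tray below 0.06 m and linear speed of washer_worn below 0.02 m/s); the robot touches nothing.
It fails at once if a nut is forced: its spindle wound up by more than 0.125 rad (1.5 N m) either way (value of joint any of spindle_p, spindle_q above 0.125 rad or value of joint any of spindle_p, spindle_q below -0.125 rad).
It fails at once if the good wheel's nut is turned by more than 0.15 rad ((not (horizontal distance between nut_p_head and wheel_worn below 0.05 m) and value of joint nut_p above 0.15 rad) or (not (horizontal distance between nut_q_head and wheel_worn below 0.05 m) and value of joint nut_q above 0.15 rad)).
It fails at once if the good wheel's washer is shifted by more than 12 mm (distance of washer_good from where it was at the start of the episode above 0.012 m).
It fails at once if the bowl, tin or bar is moved by more than 25 mm (distance of any of bowl, bar, tin from where it was at the start of the episode above 0.025 m).
It also fails if it takes over 58 s, if anything falls off the work surface, if the arm or the gripper's body presses on something with over 40 N, if the wrist force passes 120 N, or if a joint passes its speed limit or range.

ROBOT

A 6-joint arm with a two-finger parallel gripper is mounted at the origin on the work surface. World frame = base frame: x ahead of the robot, y to its left, z up, the work surface at z = 0. Lengths are in m, angles in rad, forces in N, time in s.
With the tool pointing down it reaches from about 0.375 to 0.9 m from the base axis. Payload 3.1 kg.
Tool frame: the origin (TCP) lies midway between the tips of the shut fingers; the grasp point (between the pads) lies 19 mm behind it; x points along the fingers, z is the direction in which the jaws open and shut, and the axes are right-handed (so a half turn about x gives the same grasp; the last joint's range is limited). The gripper opens to 85 mm and grips with 20 to 120 N. Pads are 22 mm wide; open, the fingers measure 114 mm over their backs; the gripper's body (76 mm by 85 mm) begins 54 mm behind the grasp point. The pads swing forward as they close: fully open they stand 13 mm farther back than shut.
Start: joints at [0.949, 0.527, 1.433, -0, 1.181, -0.178], TCP at [0.268, 0.564, 0.231] pointing down, gripper open.
Joint ranges: [-3.08, 3.08], [-0.75, 2.2], [0.22, 2.44], [-1.43, 4.57], [0, 2.65], [-2.85, 2.85]. Speed limits (rad/s): [2.79, 2.79, 3.14, 3.14, 3.14, 3.14].

INTERFACE

Orientations are given as a unit quaternion [x, y, z, w].
In Python, from station import telemetry, optics, manip gives the robot as it stands.
- The arm moves only by the tool step_arm, never from a script. Its argument "commands" is a list of rows, each a list of 4 numbers: the shift along the tool's x, y, z in m, then the turn about the tool's x in rad. A call has 1 to 8 rows; each row is the pose to reach, as a shift and turn from the pose measured when the call began, along the tool's axes at that moment; what a row does not reach only later rows make up. A row lasts 1/12 s, in which the tool goes at most 41.7 mm and 7.16 degrees, less where a joint would pass 70% of its speed; a pose out of reach is approached as far as the arm can. A call with a gripper value outside its range is refused whole. "jaw" is the finger opening in m, from 0 to 0.0854, set as the call begins (left out, the last holds). The fingers move at their own pace and stop on an object; "grip_force" is the grip in N (left out, the last holds). Time passes only in rows, so rows that repeat a pose let the fingers close. It gives the time, the measured TCP pose, the force and the opening at its end, in the units of the state.
- telemetry.sense(): the state, without advancing time (a new reading comes with each control period).
- optics.snapshot(name): name is "side" or "top"; returns the picture (384x512x3 uint8, red, green, blue); there is no depth.
- optics.camera_params(name): a dict with "mtx" (3x3 intrinsics, pixels), "k1" (the pictures are not rectified: a ray, as slopes to the right and down, at radius r is drawn at 1 + k1 r^2 times it, then the intrinsics apply), "origin" and "attitude" of the camera in the world. Camera axes: x right, y down, z forward; pixel columns grow to the right and rows downward; lengths in m; the calibration is good to about 2 mm. A picture is of the moment at which its call begins. camera_params takes no time and is no camera call.
- manip.sign_off(): hands the job in, once; it reports no verdict.
The state is a dict: "t": time; "q": joint angles; "qd": joint speeds; "tau": joint torques, N m; "tcp_pos": TCP position; "tool_rot": TCP orientation; "force": force on the tool from outside, world axes, zero at the start; "ft_torque": the same for the moment, N m; "finger_gap": opening from 0.0 (shut) to 1.0 (fully open).
Only numpy, scipy, OpenCV 4.12 (cv2) and the standard library are available. Lean on these libraries where they do the work, as an engineer would, in place of code of your own. Each camera call takes 0.05 s, during which the arm holds its last target.

## Working session

There is one attempt and no reset: what is moved stays moved. The work goes in short steps, Python scripts to look and compute and a tool call to move; the robot and the scene stay as the last step left them, time stands still between calls to the robot, and variables do not carry over. Pictures are saved under pics/ and viewed, and the job is handed in when it is done.

Besides the shell and the picture viewer there is one more tool, called as name(argument=value, ...) on one line, values as JSON. step_arm: Moves the arm, as the interface text tells. Its arguments: {"type":"object","properties":{"commands":{"type":"array","items":{"type":"array","items":{"type":"number"}}},"jaw":{"type":"number"},"grip_force":{"type":"number"}},"required":["commands"]}

```bash
ls; mkdir -p pics; python3 - <<'E'
from station import telemetry, optics
import cv2
print(telemetry.sense())
for n in("side","top"):
    p=optics.camera_params(n);print(n,p)
    cv2.imwrite(f"pics/{n}0.png",optics.snapshot(n)[:,:,::-1])
E
```

```text
pics
{'t': 0.0, 'q': array([ 9.48532674e-01,  5.28453663e-01,  1.43388204e+00,  1.88383623e-05,
        1.18139974e+00, -1.78476017e-01]), 'qd': array([ 1.17723700e-03,  7.30068690e-05,  9.36317395e-06,  3.42632460e-04,
        5.85171043e-04, -1.68877918e-03]), 'tau': array([ 9.19035738e-04, -4.42361391e+01, -1.78024775e+01, -1.96880428e-04,
        8.32802500e-03, -1.79963581e-05]), 'tcp_pos': array([0.26789039, 0.56389778, 0.23034774]), 'tool_rot': array([-0.37797898,  0.59848536,  0.37742131,  0.59707648]), 'force': array([-0.69901388, -0.4061363 , -0.4916795 ]), 'ft_torque': array([-0.03761015,  0.02224906, -0.02603686]), 'finger_gap': 1.0020894193572258}
side {'mtx': array([[495.85482509,   0.        , 263.52571632],
       [  0.        , 495.85482509, 184.61282603],
       [  0.        ,   0.        ,   1.        ]]), 'k1': -0.06084101763828289, 'origin': array([ 0.03713266, -0.81393372,  0.80082436]), 'attitude': array([ 0.85612431, -0.23490408,  0.12077578, -0.44416715])}
top {'mtx': array([[436.06885691,   0.        , 257.35912036],
       [  0.        , 436.06885691, 191.57322968],
       [  0.        ,   0.        ,   1.        ]]), 'k1': 0.029822904454736874, 'origin': array([ 0.27993751, -0.01280194,  1.27705221]), 'attitude': array([ 0.70825763, -0.69845623,  0.07375434, -0.07134658])}
```

```bash
python3 - <<'E'
import cv2
for n in("side","top"):
    i=cv2.imread(f"pics/{n}0.png");cv2.imwrite(f"pics/{n}0b.png",cv2.resize(i,(800,600),interpolation=cv2.INTER_CUBIC))
E
```

```text
(no output)
```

View pics/side0b.png

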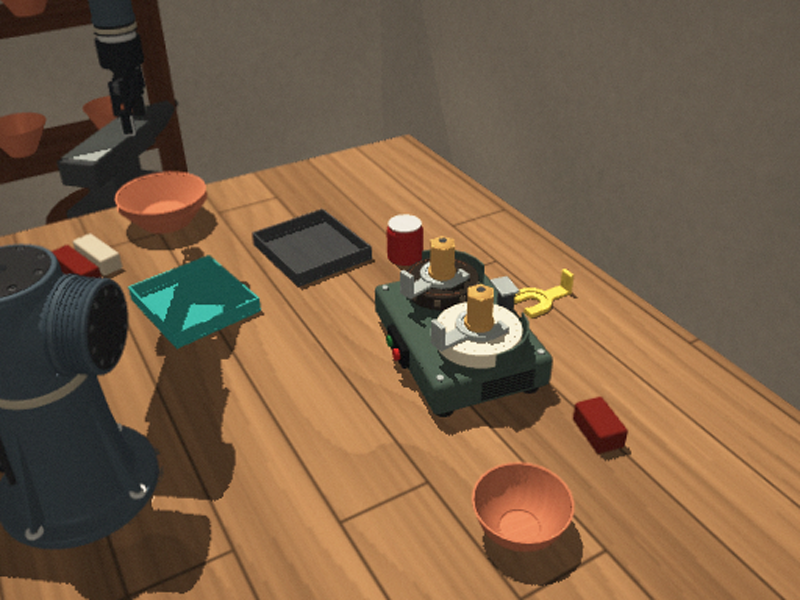

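View pics/top0b.png

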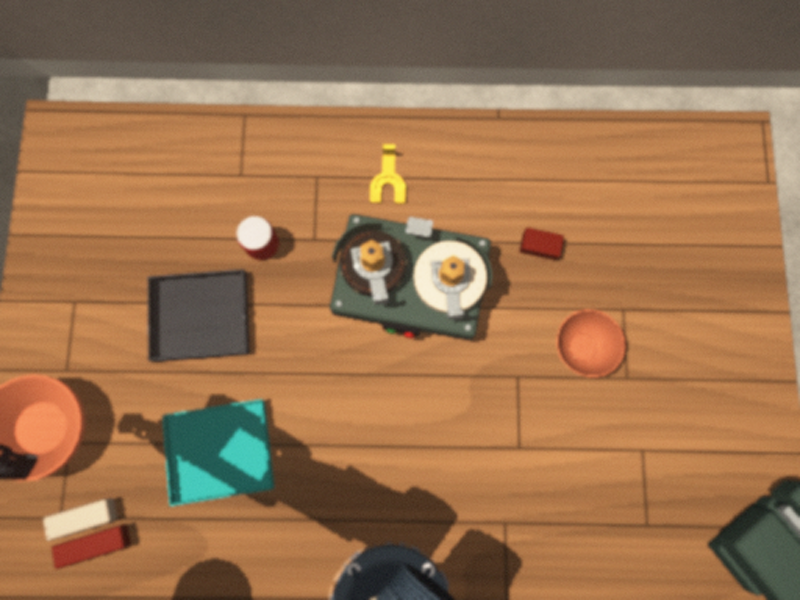

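The side view shows the blackened wheel on the left (+y) spindle, with its nut at (443,257). The dark tray is at (312,247) and the good wheel at (480,325). The top view agrees: worn nut (371,253), tab end (380,298), tray (200,315). I'll enlarge these areas.

```bash
cat > h.py <<'E'
import numpy as np, cv2
from scipy.spatial.transform import Rotation as R
from station import optics, telemetry
def proj(n,P):
    p=optics.camera_params(n);P=np.atleast_2d(P)
    c=R.from_quat(p['attitude']).inv().apply(P-p['origin'])
    s=c[:,:2]/c[:,2:];s=s*(1+p['k1']*(s**2).sum(1,keepdims=True))
    return s@np.diag(np.diag(p['mtx'])[:2])+p['mtx'][:2,2]
def ray(n,uv):
    p=optics.camera_params(n);d=(np.array(uv,float)-p['mtx'][:2,2])/p['mtx'][0,0]
    s=d.copy()
    for _ in range(20): s=d/(1+p['k1']*(s@s))
    return p['origin'],R.from_quat(p['attitude']).apply(np.r_[s,1])
def atz(n,uv,z):
    o,d=ray(n,uv);return o+d*(z-o[2])/d[2]
def tri(us,ut):
    o1,d1=ray('side',us);o2,d2=ray('top',ut)
    A=np.c_[d1,-d2];k=np.linalg.lstsq(A,o2-o1,rcond=None)[0]
    a,b=o1+k[0]*d1,o2+k[1]*d2
    return (a+b)/2,np.linalg.norm(a-b)
def crop(src,dst,x0,y0,w,h,s):
    i=cv2.imread(src)[y0:y0+h,x0:x0+w]
    i=cv2.resize(i,None,fx=s,fy=s,interpolation=cv2.INTER_CUBIC)
    for x in range(x0-x0%10+10,x0+w,10):
        cv2.putText(i,str(x),((x-x0)*s,8),0,.3,(0,255,0));cv2.line(i,((x-x0)*s,10),((x-x0)*s,14),(0,255,0))
    for y in range(y0-y0%10+10,y0+h,10):
        cv2.putText(i,str(y),(0,(y-y0)*s+4),0,.3,(0,255,0));cv2.line(i,(20,(y-y0)*s),(25,(y-y0)*s),(0,255,0))
    cv2.imwrite(dst,i)
E
python3 - <<'E'
from h import *
crop('pics/side0.png','pics/sc.png',235,140,125,130-30,6)
crop('pics/top0.png','pics/tc.png',200,130,120,95,6)
E
```

```text
(no output)
```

View pics/sc.png

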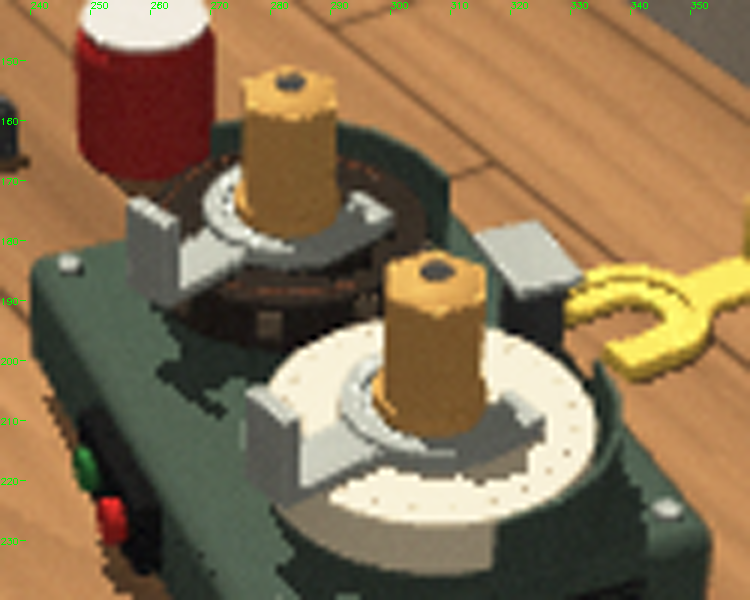

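View pics/tc.png

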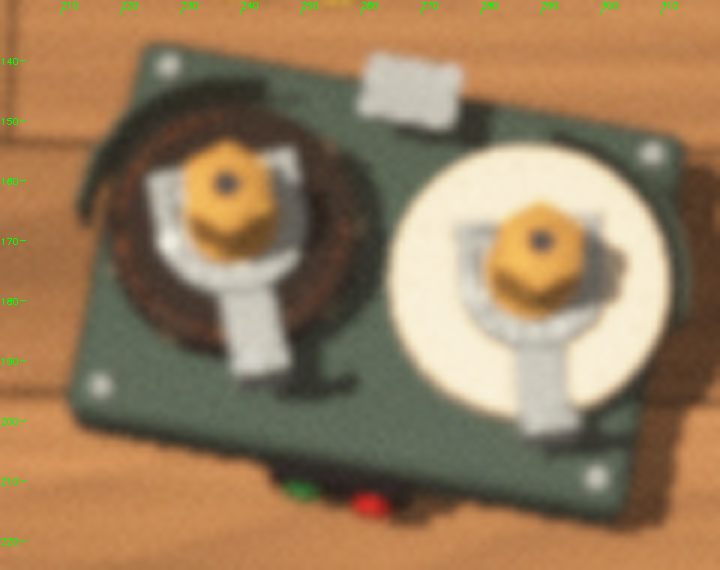

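```bash
python3 - <<'E'
from h import *
for s,t in [((283.3,153.5),(237.7,160.7)),((307.8,185),(290.2,170)),((261,175.5),(243.5,191))]:
    print(tri(s,t))
# good-wheel/worn centres, tray
for uv in [(107,179),(153,175),(107,224),(153,220)]: pass
for n in 'side','top':
    a=atz(n,(0,0),0)
import sys
crop('pics/top0.png','pics/tt.png',85,165,80,75,8)
crop('pics/top0.png','pics/tn.png',215,145,50,55,11)
E
```

```text
(array([0.59291907, 0.036904  , 0.17574459]), np.float64(0.0032302059792740567))
(array([ 0.56951891, -0.10040689,  0.17507477]), np.float64(0.002274480049848353))
(array([0.51950397, 0.02050364, 0.14666096]), np.float64(0.0059977760409439945))
```

View pics/tt.png

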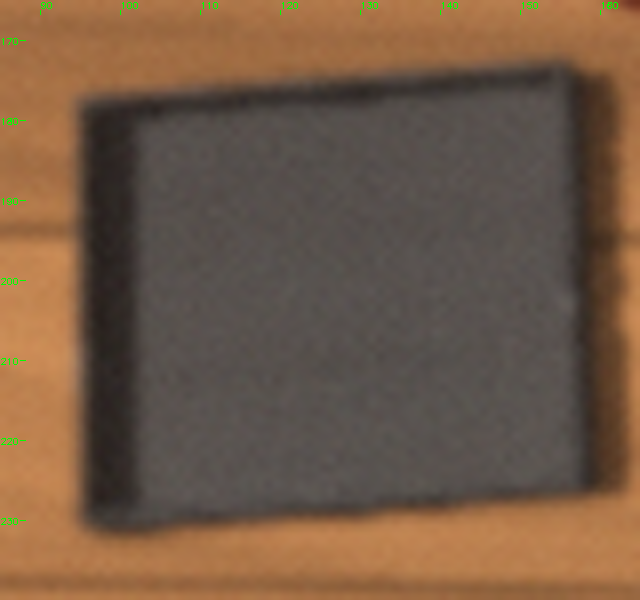

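View pics/tn.png

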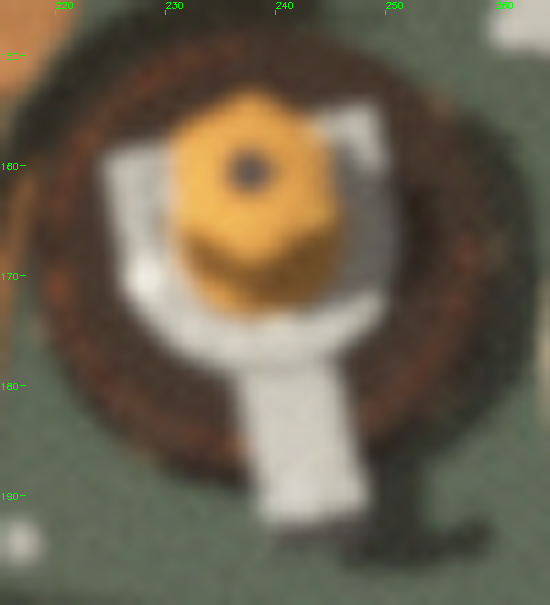

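```bash
cat > ov.py <<'E'
from h import *
import sys
def nut(c,z0,a):
    out=[]
    for z in(-.036,.012):
        k=a+np.pi/6+np.arange(7)*np.pi/3
        out.append(np.c_[c[0]+.0208*np.cos(k),c[1]+.0208*np.sin(k),np.full(7,z0+z)])
    return out
def washer(c,z,b):
    r=R.from_euler('z',b)
    t=np.linspace(np.pi/2,3*np.pi/2,20)
    o=[[.028,.014],[.028,.034],[0,.034]]+[[.034*np.cos(k),.034*np.sin(k)] for k in t]+[[0,-.034],[.028,-.034],[.028,-.014]]
    o=np.array([[x,y,.009] for x,y in o])
    L=np.array([[-.079,-.012,.04],[-.071,-.012,.04],[-.071,.012,.04],[-.079,.012,.04],[-.079,-.012,.04],[-.079,-.012,0],[-.079,.012,0],[-.079,.012,.04]])
    return [r.apply(q)+[c[0],c[1],z] for q in (o,L)]
def show(n,pic,dst,x0,y0,w,h,s,polys):
    i=cv2.imread(pic)[y0:y0+h,x0:x0+w];i=cv2.resize(i,None,fx=s,fy=s,interpolation=cv2.INTER_CUBIC)
    for p,col in polys:
        q=((proj(n,p)-[x0,y0]+.5)*s).astype(int);cv2.polylines(i,[q.reshape(-1,1,2)],False,col,1,cv2.LINE_AA)
    cv2.imwrite(dst,i);return i
E
cat > o1.py <<'E'
from ov import *
c=np.array([.593,.037]);zh=.158
im=[]
for a in map(float,sys.argv[1:]):
    P=[(p,(255,0,255)) for p in nut(c,zh,a)]+[(p,(255,255,0)) for p in washer(c,zh-.05,.22)]
    A=show('top','pics/top0.png','/tmp/a.png',215,145,50,55,7,P)
    B=show('side','pics/side0.png','/tmp/a.png',252,145,54,50,7,P)
    B=cv2.copyMakeBorder(B,0,A.shape[0]-B.shape[0],0,0,cv2.BORDER_CONSTANT)
    im.append(np.hstack([A,B]))
cv2.imwrite('pics/ov1.png',np.vstack(im)[:, :])
print(np.vstack(im).shape)
E
python3 o1.py -0.0
```

```text
(385, 728, 3)
```

View pics/ov1.png

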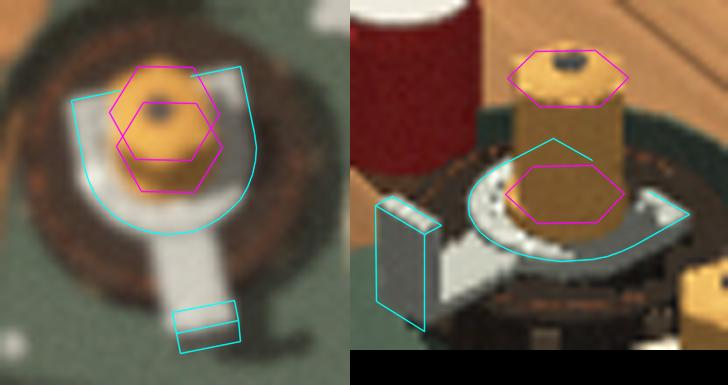

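```bash
sed -i 's/215,145,50,55,7/222,147,32,30,11/;s/252,145,54,50,7/270,147,26,36,9/' o1.py
sed -i 's/^print.*//;s/np.hstack(\[A,B\])/np.hstack([A,B])/' o1.py; sed -i "s/B=cv2.copy.*/H=max(A.shape[0],B.shape[0]);A,B=[cv2.copyMakeBorder(k,0,H-k.shape[0],0,0,cv2.BORDER_CONSTANT) for k in(A,B)]/" o1.py
sed -i "s/cv2.imwrite('pics.*/m=im;cv2.imwrite('pics\/ov1.png',cv2.resize(np.vstack([np.hstack(m[:2]),np.hstack(m[2:])]),None,fx=.66,fy=.66,interpolation=cv2.INTER_AREA))/" o1.py
python3 o1.py .40 .50 .60 .70
```

```text
(no output)
```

View pics/ov1.png

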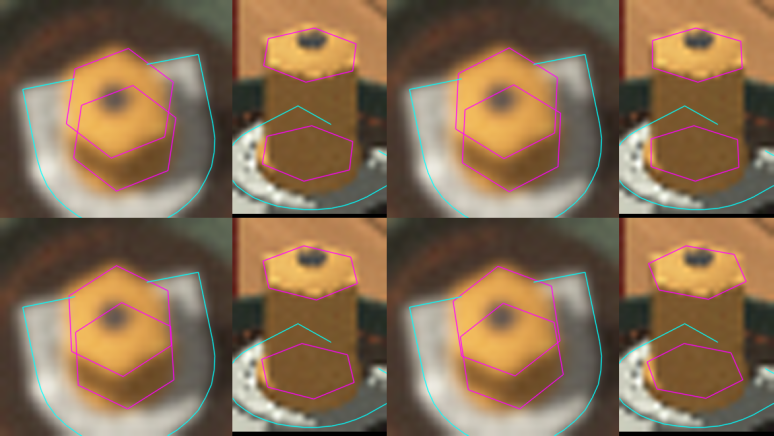

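```bash
cat > o2.py <<'E'
from ov import *
c=np.array([.5925,.0385]);zh=.158
r=[]
for n,b in(('side',(270,145,26,24)),('top',(224,148,28,28))):
  for a in(.44,.52,.60):
    P=[(p,(255,0,255)) for p in nut(c,zh,a)[1:]]
    r.append(cv2.resize(show(n,'pics/%s0.png'%n,'/tmp/a.png',*b,10,P),(264,264)))
cv2.imwrite('pics/ov2.png',np.vstack([np.hstack(r[:3]),np.hstack(r[3:])]))
E
python3 o2.py
```

```text
(no output)
```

View pics/ov2.png

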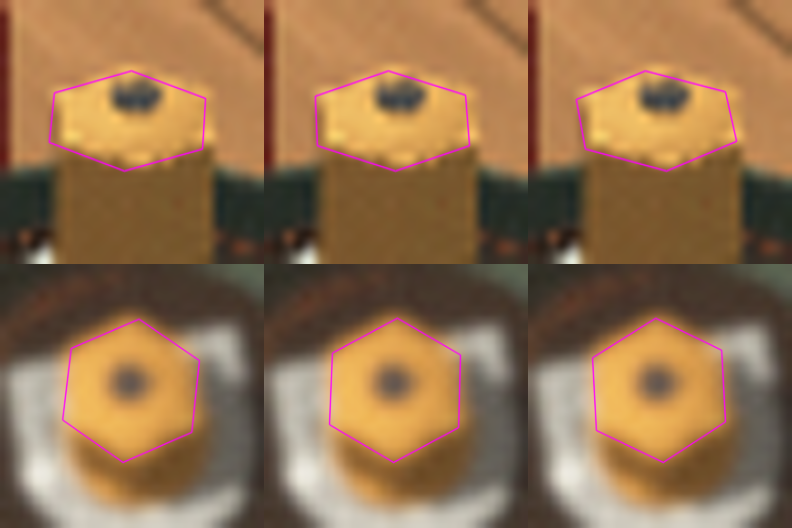

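```bash
python3 - <<'E'
from h import *
s=telemetry.sense();M=R.from_quat(s['tool_rot']).as_matrix();print(M.round(3),s['tcp_pos'])
zy=np.arctan2(M[1,2],M[0,2]);q=s['q'];print('zyaw',zy,q[0],q[5], q[0]-q[5]-zy, q[0]+q[5]-zy)
# q1 at nut
q1=np.arctan2(.0375,.593);print(q1)
for t in np.array([-1.58,-.537,.51,1.557]):
    # down: turning q6 about tool x (down) by d -> yaw -d
    for k in (-np.pi,0,np.pi):
        q6=(q1-(t+k)) - (q[0]-q[5]-zy)
        print(t+k,'q6',q6)
# tray
for uv in [(95,178),(156,173),(96,231),(159,226)]: print(atz('top',uv,.028))
E
```

```text
[[-0.001 -0.903  0.429]
 [-0.002  0.429  0.903]
 [-1.     0.    -0.002]] [0.26797164 0.56395185 0.2304325 ]
zyaw 1.1269903357222586 0.9484926212221614 -0.1784908549445383 -6.859555558902386e-06 -0.35698856944463553
0.0631536794243257
-4.721592653589793 q6 4.784753192569678
-1.58 q6 1.6431605389798847
1.561592653589793 q6 -1.4984321146099084
-3.678592653589793 q6 3.7417531925696776
-0.537 q6 0.6001605389798846
2.604592653589793 q6 -2.5414321146099086
-2.6315926535897933 q6 2.694753192569678
0.51 q6 -0.4468394610201154
3.651592653589793 q6 -3.5884321146099083
-1.5845926535897932 q6 1.6477531925696778
1.557 q6 -1.4938394610201153
4.6985926535897935 q6 -4.635432114609909
[0.57412586 0.46050271 0.028     ]
[0.59194179 0.28380122 0.028     ]
[0.41878913 0.44373854 0.028     ]
[0.4353822  0.26566442 0.028     ]
```

```bash
cat > d.py <<'E'
# usage: d.py x y z yaw(jaw axis)
from h import *
import sys
x,y,z,w=map(float,sys.argv[1:5])
s=telemetry.sense();r=R.from_quat(s['tool_rot']);M=r.as_matrix()
d=r.inv().apply(np.array([x,y,z])-s['tcp_pos'])
cy=np.arctan2(M[1,2],M[0,2]);t=-(w-cy);t=(t+np.pi/2)%np.pi-np.pi/2
print('t',round(s['t'],2),'tcp',s['tcp_pos'].round(4),'jawyaw',cy.round(3),'q6',s['q'][5].round(3),'down',M[:,0].round(3))
print('F',s['force'].round(2),'T',s['ft_torque'].round(3),'gap',s['finger_gap'])
print('cmd',d.round(4),round(t,3))
E
python3 d.py .593 .0375 .225 .51
```

```text
t 0.1 tcp [0.268  0.564  0.2304] jawyaw 1.127 q6 -0.178 down [-0.001 -0.002 -1.   ]
F [ 0.13 -0.92  0.16] T [-0.021 -0.012 -0.052] gap 1.0012177319803228
cmd [ 0.0059 -0.5196 -0.3359] 0.617
```

step_arm(commands=[[0.003,-0.52,-0.336,0.3],[0.003,-0.52,-0.336,0.617],[0.003,-0.52,-0.336,0.617],[0.003,-0.52,-0.336,0.617],[0.003,-0.52,-0.336,0.617],[0.003,-0.52,-0.336,0.617],[0.003,-0.52,-0.336,0.617],[0.003,-0.52,-0.336,0.617]], jaw=0.085, grip_force=25)

```text
t: 0.77
tcp_pos: [0.4436, 0.2788, 0.2292]
tool_rot: [-0.179, 0.685, 0.178, 0.683]
force: [1.1, 0.5, -0.2]
finger_gap: 0.998
```

```bash
python3 d.py .593 .0375 .225 .51
```

```text
t 0.77 tcp [0.4436 0.2788 0.2292] jawyaw 0.51 q6 -0.161 down [-0.002 -0.002 -1.   ]
F [ 1.05  0.48 -0.16] T [ 0.003 -0.029 -0.023] gap 0.9982180597963359
cmd [ 0.0044 -0.2835  0.0126] 0.0
```

step_arm(commands=[[0.004,-0.2835,0.0126,0],[0.004,-0.2835,0.0126,0],[0.004,-0.2835,0.0126,0],[0.004,-0.2835,0.0126,0],[0.004,-0.2835,0.0126,0],[0.004,-0.2835,0.0126,0],[0.004,-0.2835,0.0126,0],[0.004,-0.2835,0.0126,0]])

```text
t: 1.43
tcp_pos: [0.5973, 0.0311, 0.225]
tool_rot: [-0.178, 0.684, 0.174, 0.685]
force: [0.2, 0.0, -0.1]
finger_gap: 0.995
```

```bash
python3 d.py .593 .0375 .225 .51
```

```text
t 1.43 tcp [0.5973 0.0311 0.225 ] jawyaw 0.504 q6 -0.634 down [ 0.003 -0.005 -1.   ]
F [ 0.21  0.   -0.06] T [-0.007 -0.07  -0.006] gap 0.9946173546238946
cmd [ 0.      0.0077 -0.0007] -0.006
```

step_arm(commands=[[0,0.0077,-0.0007,-0.006],[0,0.0077,-0.0007,-0.006],[0,0.0077,-0.0007,-0.006],[0,0.0077,-0.0007,-0.006]])

```text
t: 1.77
tcp_pos: [0.5919, 0.0391, 0.2249]
tool_rot: [-0.181, 0.684, 0.177, 0.684]
force: [-0.6, -0.1, -0.5]
finger_gap: 0.993
```

```bash
python3 d.py .593 .0375 .14 .51; python3 - <<'E'
from h import *
for n,b in(("side",(230,70,120,140)),("top",(180,100,140,120))):
    cv2.imwrite(f"pics/{n}1.png",optics.snapshot(n)[:,:,::-1]);crop(f"pics/{n}1.png",f"pics/{n}1c.png",*b,5 if n=="top" else 4)
a,b=cv2.imread('pics/side1c.png'),cv2.imread('pics/top1c.png')
print(a.shape,b.shape)
E
```

```text
t 1.77 tcp [0.5919 0.0391 0.2249] jawyaw 0.512 q6 -0.63 down [ 0.002 -0.005 -1.   ]
F [-0.63 -0.08 -0.49] T [0.024 0.033 0.018] gap 0.9927188696566595
cmd [ 0.085  -0.0015  0.0002] 0.002
(560, 480, 3) (600, 700, 3)
```

View pics/side1c.png

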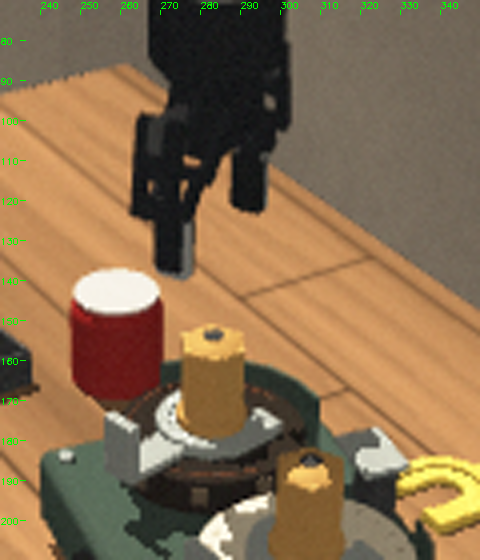

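View pics/top1c.png

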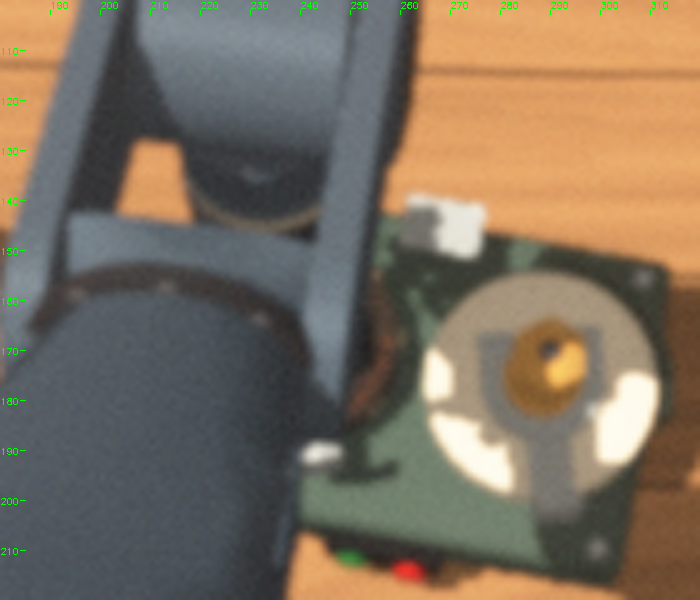

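step_arm(commands=[[0.03,-0.0015,0.0002,0],[0.06,-0.0015,0.0002,0],[0.08,-0.0015,0.0002,0],[0.09,-0.0015,0.0002,0],[0.09,-0.0015,0.0002,0],[0.09,-0.0015,0.0002,0]])

```text
t: 2.37
tcp_pos: [0.5937, 0.0376, 0.1354]
tool_rot: [-0.181, 0.684, 0.177, 0.684]
force: [0.5, 0.2, -0.2]
finger_gap: 0.994
```

```bash
python3 d.py .593 .0375 .135 .51; python3 - <<'E'
from h import *
for n,b in(("side",(230,90,120,110)),):
    cv2.imwrite(f"pics/{n}2.png",optics.snapshot(n)[:,:,::-1]);crop(f"pics/{n}2.png",f"pics/{n}2c.png",*b,5)
E
```

```text
t 2.37 tcp [0.5937 0.0376 0.1354] jawyaw 0.513 q6 -0.632 down [ 0.002 -0.005 -1.   ]
F [ 0.54  0.22 -0.21] T [-0.004  0.008 -0.037] gap 0.9940051614988191
cmd [ 0.0004  0.0002 -0.0007] 0.003
```

View pics/side2c.png

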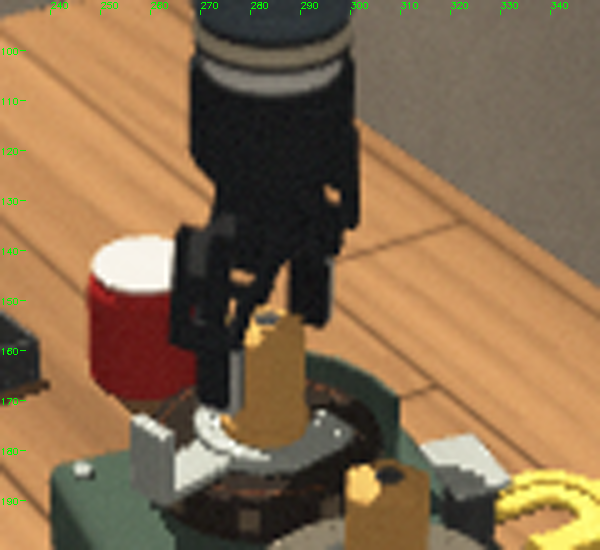

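The fingers stand on both sides of the nut, so I'll close softly.

step_arm(commands=[[0,0,0,0],[0,0,0,0],[0,0,0,0],[0,0,0,0],[0,0,0,0],[0,0,0,0]], jaw=0.03, grip_force=20)

```text
t: 2.92
tcp_pos: [0.5966, 0.038, 0.1377]
tool_rot: [-0.182, 0.681, 0.177, 0.687]
force: [3.2, 5.1, 4.4]
finger_gap: 0.423
```

```bash
python3 d.py .593 .0375 .135 .51
```

```text
t 2.92 tcp [0.5966 0.038  0.1377] jawyaw 0.513 q6 -0.632 down [ 0.01  -0.004 -1.   ]
F [3.19 5.12 4.37] T [ 0.606 -0.467  0.129] gap 0.4230023647167541
cmd [ 0.0026  0.0013 -0.0034] 0.003
```

step_arm(commands=[[0,0,0,0],[0,0,0,0],[0,0,0,0]], grip_force=30)

```text
t: 3.17
tcp_pos: [0.5965, 0.0381, 0.1377]
tool_rot: [-0.182, 0.681, 0.177, 0.687]
force: [2.2, 2.2, 1.8]
finger_gap: 0.42
```

```bash
python3 d.py .593 .0375 .135 .51
```

```text
t 3.17 tcp [0.5965 0.0381 0.1377] jawyaw 0.513 q6 -0.632 down [ 0.01  -0.004 -1.   ]
F [2.25 2.17 1.83] T [ 0.35  -0.113  0.122] gap 0.4197045336003625
cmd [ 0.0027  0.0013 -0.0034] 0.003
```

step_arm(commands=[[0,0,0,0.02],[0,0,0,0.04],[0,0,0,0.05],[0,0,0,0.05]])

```text
t: 3.5
tcp_pos: [0.5964, 0.038, 0.1377]
tool_rot: [-0.165, 0.685, 0.16, 0.691]
force: [1.2, 1.6, 2.6]
finger_gap: 0.423
```

```bash
python3 d.py .593 .0375 .135 .51
```

```text
t 3.5 tcp [0.5964 0.038  0.1377] jawyaw 0.463 q6 -0.582 down [ 0.009 -0.005 -1.   ]
F [1.23 1.63 2.6 ] T [ 0.288 -0.106  0.564] gap 0.4233082898979883
cmd [ 0.0027  0.0011 -0.0033] -0.047
```

Clockwise, the torque climbs past 0.3 N m in step with the angle, which suggests it is on its seat. I'll back off and feel the other way.

step_arm(commands=[[0,0,0,-0.03],[0,0,0,-0.06],[0,0,0,-0.08],[0,0,0,-0.1],[0,0,0,-0.1]])

```text
t: 3.92
tcp_pos: [0.5966, 0.0381, 0.1377]
tool_rot: [-0.198, 0.676, 0.194, 0.682]
force: [2.6, 2.4, 1.9]
finger_gap: 0.421
```

```bash
python3 d.py .593 .0375 .135 .51
```

```text
t 3.92 tcp [0.5966 0.0381 0.1377] jawyaw 0.562 q6 -0.681 down [ 0.01  -0.004 -1.   ]
F [2.6  2.37 1.88] T [ 0.419 -0.285 -0.277] gap 0.42114637862203086
cmd [ 0.0027  0.0014 -0.0034] 0.052
```

step_arm(commands=[[0,0,0,-0.02],[0,0,0,-0.04],[0,0,0,-0.05],[0,0,0,-0.05]])

```text
t: 4.25
tcp_pos: [0.5968, 0.0382, 0.1378]
tool_rot: [-0.215, 0.671, 0.211, 0.677]
force: [2.2, 3.6, 1.7]
finger_gap: 0.42
```

```bash
python3 d.py .593 .0375 .135 .51
```

```text
t 4.25 tcp [0.5968 0.0382 0.1378] jawyaw 0.612 q6 -0.732 down [ 0.01  -0.004 -1.   ]
F [2.19 3.55 1.7 ] T [ 0.407 -0.246 -0.318] gap 0.42017475867511705
cmd [ 0.0027  0.0017 -0.0035] 0.102
```

Anticlockwise it stays at about 0.3 N m, so that is the loosening way. I'll carry on and follow the lift.

step_arm(commands=[[0,0,0,-0.1],[-0.0003,0,0,-0.2],[-0.0005,0,0,-0.3],[-0.0007,0,0,-0.4],[-0.0009,0,0,-0.5],[-0.001,0,0,-0.5]])

```text
t: 4.75
tcp_pos: [0.5979, 0.0391, 0.1388]
tool_rot: [-0.377, 0.597, 0.371, 0.604]
force: [4.3, 4.6, 0.8]
finger_gap: 0.419
```

```bash
python3 d.py .593 .0375 .135 .51
```

```text
t 4.75 tcp [0.5979 0.0391 0.1388] jawyaw 1.115 q6 -1.235 down [ 0.013 -0.002 -1.   ]
F [4.32 4.62 0.8 ] T [ 0.851 -0.642 -0.217] gap 0.4188146800241866
cmd [ 0.0038  0.0037 -0.0036] 0.605
```

step_arm(commands=[[0,0,0,-0.1],[-0.0003,0,0,-0.2],[-0.0005,0,0,-0.3],[-0.0007,0,0,-0.4],[-0.0009,0,0,-0.5],[-0.001,0,0,-0.6],[-0.0012,0,0,-0.7],[-0.0013,0,0,-0.7]])

```text
t: 5.42
tcp_pos: [0.598, 0.0411, 0.1401]
tool_rot: [0.561, -0.431, -0.554, -0.438]
force: [3.3, 8.1, 1.6]
finger_gap: 0.424
```

```bash
python3 d.py .593 .0375 .135 .51
```

```text
t 5.42 tcp [0.598  0.0411 0.1401] jawyaw 1.817 q6 -1.938 down [ 0.014  0.002 -1.   ]
F [3.26 8.06 1.64] T [ 1.532 -0.488 -0.219] gap 0.4238031077370357
cmd [ 0.005   0.0058 -0.0023] 1.307
```

step_arm(commands=[[0,0,0.001,-0.1],[-0.0003,0,0.001,-0.2],[-0.0005,0,0.001,-0.3],[-0.0007,0,0.001,-0.4],[-0.0009,0,0.001,-0.5],[-0.001,0,0.001,-0.6],[-0.0012,0,0.001,-0.7],[-0.0013,0,0.001,-0.75]])

```text
t: 6.08
tcp_pos: [0.5967, 0.043, 0.1415]
tool_rot: [0.682, -0.197, -0.675, -0.202]
force: [0.0, 4.9, 3.9]
finger_gap: 0.423
```

```bash
python3 d.py .593 .0375 .135 .51
```

```text
t 6.08 tcp [0.5967 0.043  0.1415] jawyaw 2.57 q6 -2.691 down [ 0.011  0.004 -1.   ]
F [0.02 4.86 3.94] T [ 0.938  0.118 -0.311] gap 0.42312621689049135
cmd [0.0064 0.0067 0.0002] -1.082
```

About 2.0 rad done. I'll regrip a flat back and add more for easy room.

step_arm(commands=[[0,0,0,0],[0,0,0,0],[0,0,0,0],[0,0,0,0.0],[0,0,0,0],[0,0,0,0]], jaw=0.075)

```text
t: 6.58
tcp_pos: [0.5965, 0.0428, 0.1413]
tool_rot: [0.682, -0.197, -0.675, -0.202]
force: [0.3, 0.2, 0.2]
finger_gap: 0.878
```

```bash
python3 d.py .595 .039 .139 1.523
```

```text
t 6.58 tcp [0.5965 0.0428 0.1413] jawyaw 2.57 q6 -2.69 down [ 0.011  0.003 -1.   ]
F [0.26 0.22 0.19] T [-0.034 -0.024 -0.037] gap 0.8779092145014892
cmd [ 0.0022  0.0041 -0.0008] 1.047
```

step_arm(commands=[[0.001,0.002,0,0.12],[0.002,0.0028,-0.0001,0.24],[0.002,0.0028,-0.0001,0.36],[0.002,0.0028,-0.0001,0.48],[0.002,0.0028,-0.0001,0.6],[0.002,0.0028,-0.0001,0.72],[0.002,0.0028,-0.0001,0.84],[0.002,0.0028,-0.0001,0.96]])

```text
t: 7.25
tcp_pos: [0.5951, 0.0403, 0.1392]
tool_rot: [0.51, -0.488, -0.506, -0.495]
force: [-0.6, -0.9, 0.3]
finger_gap: 0.883
```

```bash
python3 d.py .595 .0405 .139 1.523
```

```text
t 7.25 tcp [0.5951 0.0403 0.1392] jawyaw 1.604 q6 -1.729 down [ 0.011  0.003 -1.   ]
F [-0.55 -0.87  0.33] T [-0.045  0.06   0.041] gap 0.8826597001295264
cmd [0.0002 0.0001 0.0002] 0.081
```

step_arm(commands=[[0,0,0,0.081],[0,0,0,0.081],[0,0,0,0.081],[0,0,0,0.081],[0,0,0,0.081],[0,0,0,0.081],[0,0,0,0.081]], jaw=0.03, grip_force=30)

```text
t: 7.83
tcp_pos: [0.5951, 0.0404, 0.1393]
tool_rot: [-0.49, 0.508, 0.486, 0.515]
force: [-1.0, 1.1, 1.5]
finger_gap: 0.412
```

```bash
python3 d.py .595 .0405 .139 1.523
```

```text
t 7.83 tcp [0.5951 0.0404 0.1393] jawyaw 1.523 q6 -1.648 down [ 0.011  0.003 -1.   ]
F [-1.04  1.07  1.48] T [0.076 0.054 0.092] gap 0.412384108753216
cmd [0.0003 0.0001 0.0001] 0.0
```

Centred and aligned. I'll turn a further 0.7 rad anticlockwise.

step_arm(commands=[[0,0,0,-0.1],[-0.0003,0,0,-0.2],[-0.0005,0,0,-0.3],[-0.0007,0,0,-0.4],[-0.0009,0,0,-0.5],[-0.001,0,0,-0.6],[-0.0012,0,0,-0.7],[-0.0013,0,0,-0.7]])

```text
t: 8.5
tcp_pos: [0.5951, 0.0405, 0.1406]
tool_rot: [0.637, -0.31, -0.631, -0.316]
force: [-0.6, -1.0, 0.0]
finger_gap: 0.42
```

```bash
python3 d.py .595 .0405 .139 1.523
```

```text
t 8.5 tcp [0.5951 0.0405 0.1406] jawyaw 2.224 q6 -2.349 down [ 0.011  0.004 -1.   ]
F [-0.56 -1.01  0.03] T [ 0.17   0.087 -0.197] gap 0.42049501473359957
cmd [0.0016 0.0001 0.0001] 0.701
```

step_arm(commands=[[0,0,0,0],[0,0,0,0],[0,0,0,0],[0,0,0,0],[0,0,0,0],[0,0,0,0]], jaw=0.085)

```text
t: 9.0
tcp_pos: [0.5951, 0.0404, 0.1406]
tool_rot: [0.637, -0.31, -0.631, -0.316]
force: [-0.3, 0.3, -0.3]
finger_gap: 0.997
```

step_arm(commands=[[-0.03,0,0,0],[-0.06,0,0,0],[-0.09,0,0,0],[-0.1,0,0,0],[-0.1,0,0,0]])

```text
t: 9.42
tcp_pos: [0.5961, 0.0399, 0.244]
tool_rot: [0.639, -0.31, -0.629, -0.317]
force: [-0.6, -0.1, 0.7]
finger_gap: 0.993
```

```bash
python3 d.py .5195 .021 .24 .22;  python3 - <<'E'
from h import *
for n,b in(("side",(230,130,120,90)),):
    cv2.imwrite(f"pics/{n}3.png",optics.snapshot(n)[:,:,::-1]);crop(f"pics/{n}3.png",f"pics/{n}3c.png",*b,6)
E
```

```text
t 9.42 tcp [0.5961 0.0399 0.244 ] jawyaw 2.224 q6 -2.348 down [ 0.018  0.003 -1.   ]
F [-0.57 -0.14  0.65] T [-0.012  0.     0.043] gap 0.9925063582011543
cmd [0.0025 0.0723 0.0316] -1.138
```

View pics/side3c.png

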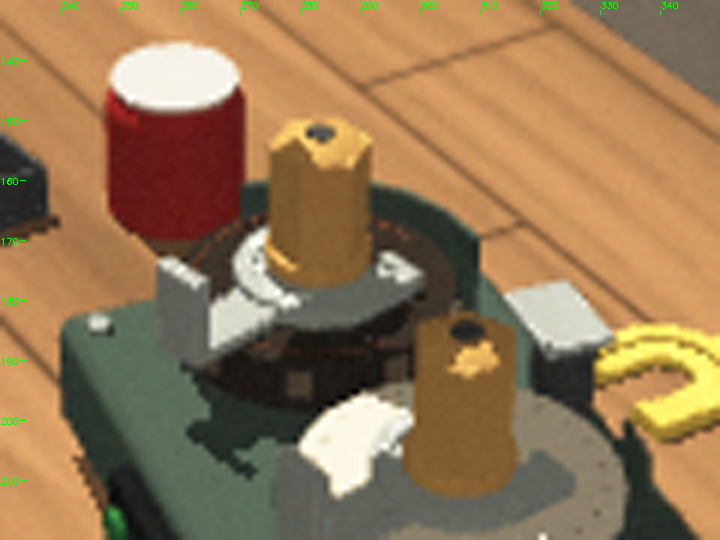

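The nut now stands about 5 mm higher, with its top at about (283,152), and the washer has not moved; its lip top is at about (260,174). Next I'll go over the lip, half open, with the jaws along the tab.

step_arm(commands=[[0,0.02,0.01,0.12],[0,0.04,0.02,0.24],[0,0.07,0.03,0.36],[0,0.07,0.03,0.48],[0,0.07,0.03,0.6],[0,0.07,0.03,0.72],[0,0.07,0.03,0.84],[0,0.07,0.03,0.96]], jaw=0.04)

```text
t: 10.13
tcp_pos: [0.5191, 0.0215, 0.2383]
tool_rot: [-0.416, 0.568, 0.415, 0.575]
force: [0.9, 0.0, -0.1]
finger_gap: 0.471
```

step_arm(commands=[[0,0,0,0.12],[0,0,0,0.24],[0,0,0,0.36],[0,0,0,0.48],[0,0,0,0.6],[0,0,0,0.72],[0,0,0,0.84],[0,0,0,0.96]])

```text
t: 10.8
tcp_pos: [0.5175, 0.0217, 0.2358]
tool_rot: [-0.101, 0.698, 0.104, 0.701]
force: [-0.7, 0.2, -0.1]
finger_gap: 0.467
```

```bash
python3 d.py .522 .024 .17 .22
```

```text
t 10.8 tcp [0.5175 0.0217 0.2358] jawyaw 0.291 q6 -0.472 down [ 0.004  0.005 -1.   ]
F [-0.67  0.23 -0.13] T [-0.003 -0.019 -0.07 ] gap 0.46656456128033674
cmd [0.0659 0.0007 0.0046] 0.071
```

step_arm(commands=[[0.03,0.0007,0.0046,0.071],[0.06,0.0007,0.0046,0.071],[0.066,0.0007,0.0046,0.071],[0.066,0.0007,0.0046,0.071],[0.066,0.0007,0.0046,0.071]])

```text
t: 11.22
tcp_pos: [0.5214, 0.0241, 0.1691]
tool_rot: [-0.076, 0.702, 0.08, 0.704]
force: [0.3, 0.7, 0.4]
finger_gap: 0.468
```

```bash
python3 d.py .522 .024 .122 .22; python3 - <<'E'
from h import *
for n,b in(("side",(230,110,110,95)),("top",(180,120,120,95))):
    cv2.imwrite(f"pics/{n}4.png",optics.snapshot(n)[:,:,::-1]);crop(f"pics/{n}4.png",f"pics/{n}4c.png",*b,6)
E
```

```text
t 11.22 tcp [0.5214 0.0241 0.1691] jawyaw 0.22 q6 -0.396 down [ 0.001  0.005 -1.   ]
F [0.31 0.66 0.42] T [ 0.023 -0.042 -0.011] gap 0.4681947528002606
cmd [ 0.0471 -0.0005  0.0004] 0.0
```

View pics/side4c.png

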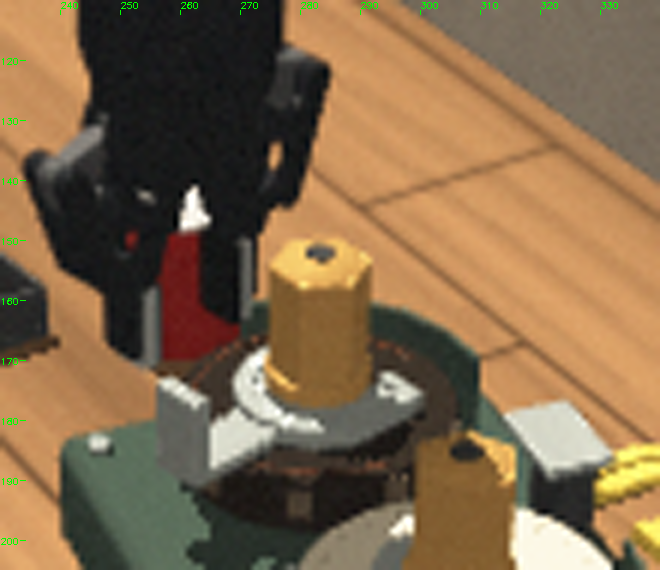

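View pics/top4c.png

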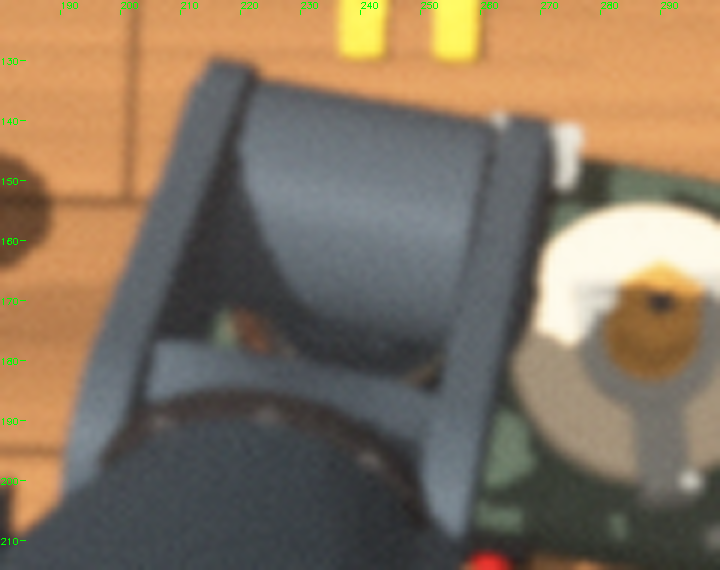

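```bash
python3 - <<'E'
from h import *
print(proj('side',[[.5214,.0241,.169],[.5214,.0241,.176],[.5214,.0241,.148]]))
for y in(.2182,): 
  for s in(-1,1):
    for w in (-.011,.011):
      print(s,w,proj('side',[.5214+s*.02*np.cos(.22)-w*np.sin(.22),.0241+s*.02*np.sin(.22)+w*np.cos(.22),.174]))
E
```

```text
[[259.61940677 166.86774198]
 [259.60015667 164.3417854 ]
 [259.67643534 174.3417498 ]]
-1 -0.011 [[256.46923749 170.23245302]]
-1 0.011 [[250.03958666 166.41735189]]
1 -0.011 [[269.09557699 163.7248793 ]]
1 0.011 [[262.64679858 160.05555058]]
```

The fingertips at about (256,170) and (270,164) project where expected. The lip's top centre at (260.5,174.7) lies below midway between them, within 1–2 mm. I'll descend and grip.

step_arm(commands=[[0.02,-0.0005,0.001,0],[0.035,-0.0005,0.001,0],[0.044,-0.0005,0.001,0],[0.047,-0.0005,0.001,0],[0.047,-0.0005,0.001,0]])

```text
t: 11.73
tcp_pos: [0.5241, 0.0238, 0.1239]
tool_rot: [-0.076, 0.701, 0.079, 0.705]
force: [1.0, -0.5, -0.2]
finger_gap: 0.471
```

step_arm(commands=[[0,0,0,0],[0,0,0,0],[0,0,0,0],[0,0,0,0],[0,0,0,0],[0,0,0,0]], jaw=0.0, grip_force=50)

```text
t: 12.23
tcp_pos: [0.5243, 0.0236, 0.1248]
tool_rot: [-0.077, 0.7, 0.079, 0.705]
force: [-2.1, -0.2, 6.8]
finger_gap: 0.076
```

```bash
python3 d.py .522 .024 .122 .22; python3 - <<'E'
from h import *
for n,b in(("side",(230,110,110,95)),):
    cv2.imwrite(f"pics/{n}5.png",optics.snapshot(n)[:,:,::-1]);crop(f"pics/{n}5.png",f"pics/{n}5c.png",*b,6)
E
```

```text
t 12.23 tcp [0.5243 0.0236 0.1248] jawyaw 0.221 q6 -0.397 down [ 0.007  0.004 -1.   ]
F [-2.15 -0.21  6.79] T [-0.145  0.316 -0.019] gap 0.07643796266660541
cmd [ 0.0027  0.0009 -0.0022] 0.001
```

View pics/side5c.png

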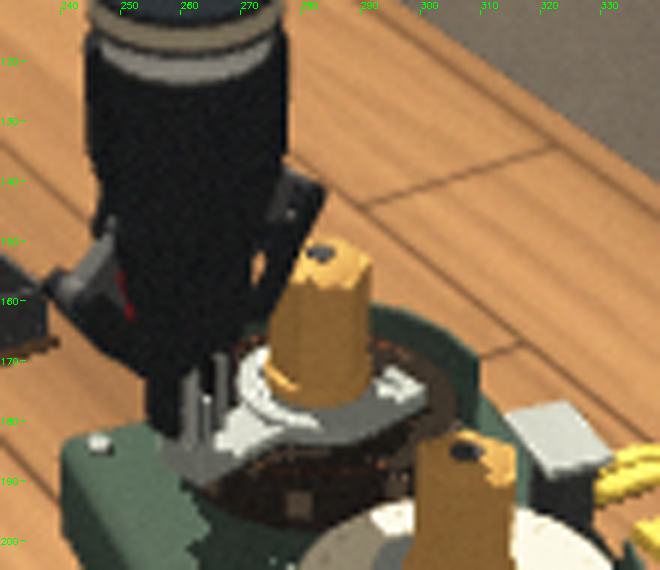

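The lip is gripped between the pads at about (264,178). I'll draw it level along −x of the washer.

step_arm(commands=[[-0.0008,0,-0.003,0],[-0.001,0,-0.007,0],[-0.001,0,-0.012,0],[-0.001,0,-0.018,0],[-0.001,0,-0.02,0]])

```text
t: 12.7
tcp_pos: [0.5029, 0.0193, 0.1252]
tool_rot: [-0.076, 0.701, 0.079, 0.704]
force: [-0.6, -0.3, -1.3]
finger_gap: 0.081
```

```bash
python3 d.py .522 .024 .122 .22; python3 - <<'E'
from h import *
for n,b in(("side",(230,110,110,95)),):
    cv2.imwrite(f"pics/{n}6.png",optics.snapshot(n)[:,:,::-1]);crop(f"pics/{n}6.png",f"pics/{n}6c.png",*b,6)
E
```

```text
t 12.7 tcp [0.5029 0.0193 0.1252] jawyaw 0.22 q6 -0.413 down [ 0.004  0.005 -1.   ]
F [-0.62 -0.27 -1.29] T [-0.059  0.118 -0.005] gap 0.08082298994311503
cmd [0.0033 0.0004 0.0196] 0.0
```

View pics/side6c.png

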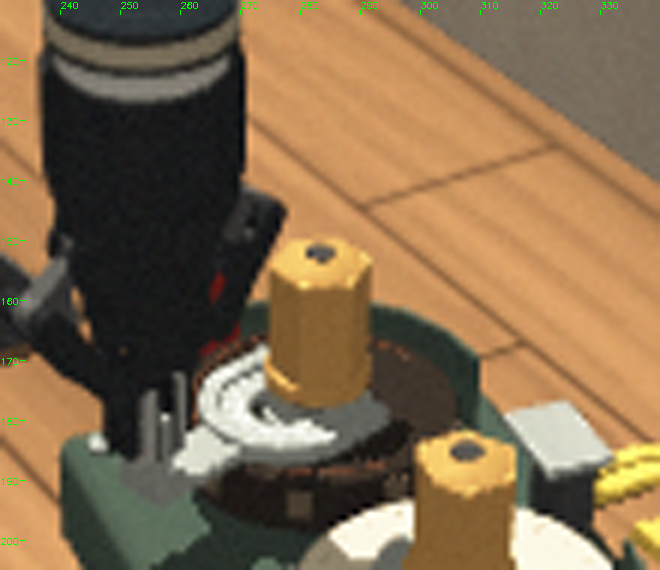

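The washer slides out freely with under 2 N. I'll draw it 58 mm more and then lift.

step_arm(commands=[[0,0,-0.01,0],[0,0,-0.02,0],[0,0,-0.03,0],[0,0,-0.04,0],[0,0,-0.05,0],[0,0,-0.058,0],[0,0,-0.058,0],[0,0,-0.058,0]])

```text
t: 13.42
tcp_pos: [0.4462, 0.0065, 0.1251]
tool_rot: [-0.076, 0.701, 0.079, 0.705]
force: [0.9, 0.1, -0.9]
finger_gap: 0.078
```

step_arm(commands=[[-0.005,0,0,0],[-0.02,0,0,0],[-0.04,0,0,0],[-0.06,0,0,0],[-0.075,0,0,0],[-0.075,0,0,0]])

```text
t: 13.92
tcp_pos: [0.4487, 0.0056, 0.2031]
tool_rot: [-0.077, 0.698, 0.078, 0.707]
force: [0.7, 0.9, -1.8]
finger_gap: 0.079
```

```bash
python3 d.py .512 .32 .2 1.67; python3 - <<'E'
from h import *
for n,b in(("side",(180,80,150,110)),):
    cv2.imwrite(f"pics/{n}7.png",optics.snapshot(n)[:,:,::-1]);crop(f"pics/{n}7.png",f"pics/{n}7c.png",*b,5)
E
```

```text
t 13.92 tcp [0.4487 0.0056 0.2031] jawyaw 0.22 q6 -0.466 down [ 0.012  0.003 -1.   ]
F [ 0.71  0.91 -1.79] T [-0.014  0.008 -0.021] gap 0.07887621940054913
cmd [0.0048 0.293  0.1303] -1.45
```

View pics/side7c.png

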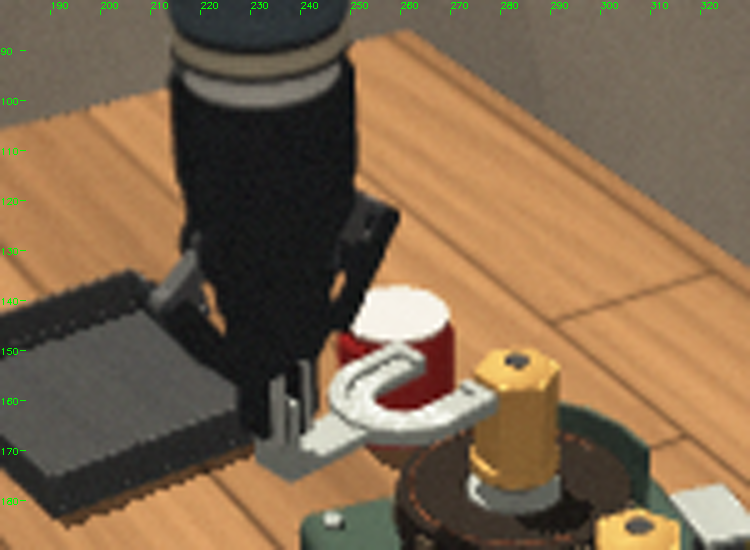

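step_arm(commands=[[-0.02,0.02,0,-0.12],[-0.03,0.05,0.01,-0.24],[-0.03,0.09,0.03,-0.36],[-0.03,0.13,0.05,-0.48],[-0.03,0.17,0.07,-0.6],[-0.03,0.21,0.09,-0.72],[-0.03,0.25,0.11,-0.84],[-0.03,0.28,0.125,-0.96]])

```text
t: 14.63
tcp_pos: [0.5061, 0.3014, 0.2316]
tool_rot: [-0.396, 0.584, 0.394, 0.589]
force: [0.9, -0.3, -0.9]
finger_gap: 0.079
```

```bash
python3 d.py .512 .32 .15 1.67
```

```text
t 14.63 tcp [0.5061 0.3014 0.2316] jawyaw 1.186 q6 -0.838 down [ 0.007  0.002 -1.   ]
F [ 0.89 -0.28 -0.87] T [-0.093 -0.038  0.001] gap 0.07901674893260156
cmd [0.0817 0.002  0.0191] -0.484
```

step_arm(commands=[[0.02,0.002,0.019,-0.12],[0.05,0.002,0.019,-0.24],[0.08,0.002,0.019,-0.36],[0.1,0.002,0.019,-0.484],[0.115,0.002,0.019,-0.484],[0.115,0.002,0.019,-0.484],[0.115,0.002,0.019,-0.484]])

```text
t: 15.22
tcp_pos: [0.5111, 0.3197, 0.1146]
tool_rot: [0.525, -0.473, -0.523, -0.476]
force: [0.7, 0.6, -0.8]
finger_gap: 0.079
```

```bash
python3 d.py .512 .32 .021 1.67; python3 - <<'E'
from h import *
for n,b in(("side",(130,80,150,110)),("top",(70,140,150,110))):
    cv2.imwrite(f"pics/{n}8.png",optics.snapshot(n)[:,:,::-1]);crop(f"pics/{n}8.png",f"pics/{n}8c.png",*b,5)
E
```

```text
t 15.22 tcp [0.5111 0.3197 0.1146] jawyaw 1.67 q6 -1.296 down [ 0.004  0.001 -1.   ]
F [ 0.68  0.63 -0.79] T [-0.073 -0.008 -0.01 ] gap 0.07872647498257877
cmd [ 0.0937 -0.0006  0.0002] 0.0
```

View pics/side8c.png

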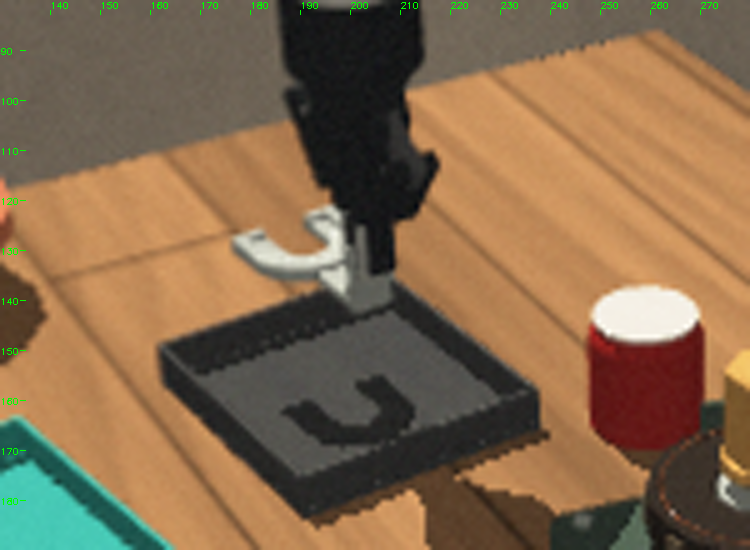

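View pics/top8c.png

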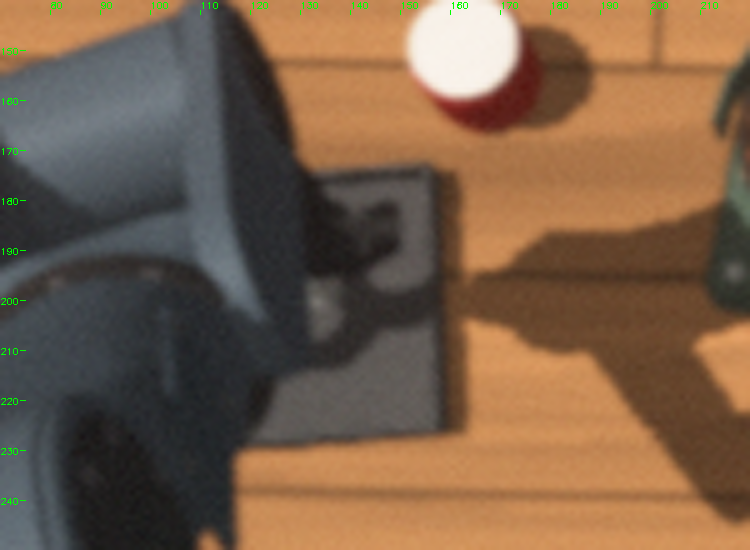

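The washer is held level over the dark tray. Lowering it.

step_arm(commands=[[0.025,-0.0006,0,0],[0.05,-0.0006,0,0],[0.07,-0.0006,0,0],[0.083,-0.0006,0,0],[0.088,-0.0006,0,0],[0.09,-0.0006,0,0],[0.09,-0.0006,0,0]])

```text
t: 15.9
tcp_pos: [0.5149, 0.3209, 0.0277]
tool_rot: [0.526, -0.471, -0.522, -0.478]
force: [-0.6, -0.1, -1.6]
finger_gap: 0.082
```

```bash
python3 d.py .512 .32 .021 1.67; python3 - <<'E'
from h import *
for n,b in(("side",(130,80,150,110)),):
    cv2.imwrite(f"pics/{n}9.png",optics.snapshot(n)[:,:,::-1]);crop(f"pics/{n}9.png",f"pics/{n}9c.png",*b,5)
E
```

```text
t 15.9 tcp [0.5149 0.3209 0.0277] jawyaw 1.67 q6 -1.296 down [ 0.01   0.003 -1.   ]
F [-0.64 -0.06 -1.64] T [-0.073 -0.011  0.021] gap 0.08158840547433997
cmd [ 0.0067  0.003  -0.0006] -0.0
```

View pics/side9c.png

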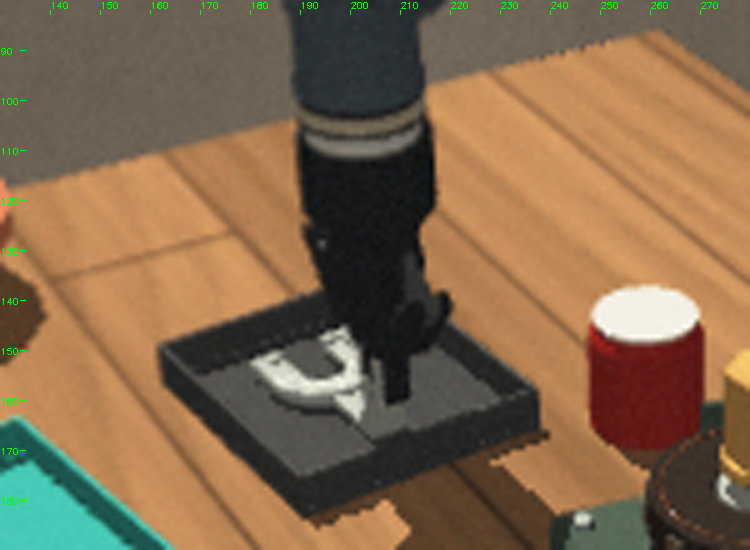

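Still about 6 mm up, and inside the tray walls with room all round. I'll lower until it touches.

step_arm(commands=[[0.002,0,0,0],[0.004,0,0,0],[0.006,0,0,0],[0.007,0,0,0],[0.007,0,0,0]])

```text
t: 16.37
tcp_pos: [0.5163, 0.3214, 0.0239]
tool_rot: [0.526, -0.47, -0.522, -0.479]
force: [-2.8, -2.0, 13.6]
finger_gap: 0.08
```

```bash
python3 d.py .512 .32 .021 1.67
```

```text
t 16.37 tcp [0.5163 0.3214 0.0239] jawyaw 1.67 q6 -1.296 down [ 0.013  0.005 -1.   ]
F [-2.85 -1.98 13.64] T [-0.153  0.606 -0.014] gap 0.08000693283802121
cmd [ 0.0029  0.0044 -0.0009] -0.0
```

Contact at 14 N. Releasing with a small opening.

step_arm(commands=[[-0.0005,0,0,0],[-0.0005,0,0,0],[-0.0005,0,0,0],[-0.0005,0,0,0],[-0.0005,0,0,0]], jaw=0.028)

```text
t: 16.78
tcp_pos: [0.5161, 0.3213, 0.0241]
tool_rot: [0.526, -0.47, -0.522, -0.479]
force: [-0.7, -0.4, -0.1]
finger_gap: 0.329
```

step_arm(commands=[[-0.02,0,0,0],[-0.05,0,0,0],[-0.09,0,0,0],[-0.12,0,0,0],[-0.15,0,0,0],[-0.15,0,0,0],[-0.15,0,0,0]])

```text
t: 17.37
tcp_pos: [0.5152, 0.3211, 0.1759]
tool_rot: [0.527, -0.469, -0.521, -0.48]
force: [1.3, -0.7, -0.2]
finger_gap: 0.326
```

step_arm(commands=[[0,0.04,0,0],[0,0.08,0,0],[0,0.12,0,0],[0,0.14,0,0],[0,0.14,0,0]])

```text
t: 17.78
tcp_pos: [0.3679, 0.305, 0.1711]
tool_rot: [0.526, -0.472, -0.523, -0.476]
force: [-0.0, -0.0, -0.2]
finger_gap: 0.327
```

```bash
python3 d.py .512 .32 .021 1.67; python3 - <<'E'
from h import *
for n,b in(("side",(130,80,230,150)),("top",(70,120,230,130))):
    cv2.imwrite(f"pics/{n}10.png",optics.snapshot(n)[:,:,::-1]);crop(f"pics/{n}10.png",f"pics/{n}10c.png",*b,3)
E
```

```text
t 17.78 tcp [0.3679 0.305  0.1711] jawyaw 1.672 q6 -1.212 down [ 0.005  0.001 -1.   ]
F [-0.01 -0.03 -0.19] T [ 0.021  0.013 -0.027] gap 0.3268481762300579
cmd [ 0.1509 -0.144   0.0003] 0.002
```

View pics/side10c.png

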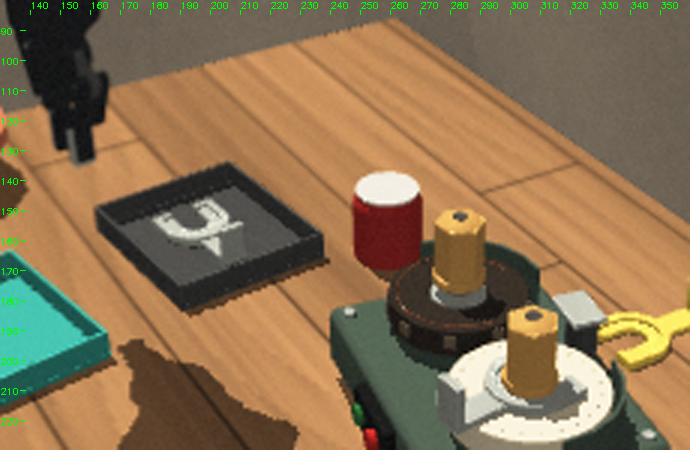

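View pics/top10c.png

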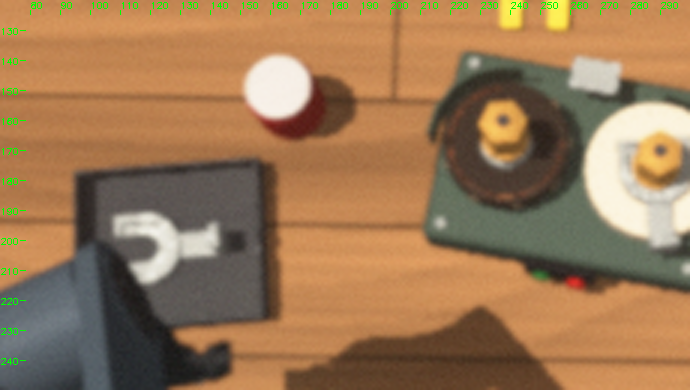

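Washer: lying flat inside the dark tray, with the U at (120,202) and the lip at (140,198) in the top view, clear of the walls. The gripper is empty and well clear, and the good wheel and tin look undisturbed. Handing in.

```bash
python3 -c "
from station import manip; print(manip.sign_off())"
```

```text
the job is handed in; nothing more can be done
None
```

The worn wheel's nut is slackened, its washer is in the dark tray, and I handed the job in at about 18 s. No verdict came back.

- **Thread:** the worn wheel is on the left (+y) spindle. Turning its nut gently clockwise built up torque (0.56 N m) as if on its seat. Anticlockwise it held at about 0.3 N m, so that nut has an ordinary right-hand thread.
- **Nut:** I turned it back about 2.7 rad in two grips, estimated from the tool's turn, since I could not read the nut joint directly. The picture shows it standing about 5 mm higher, which agrees. The largest torque I read was under 0.6 N m, well below the 1.5 N m limit.
- **Washer:** I took it by the lip, drew it out level about 78 mm with under 2 N, lifted it and set it down in the tray. It met the tray floor with about 14 N before I let go.
- **Last checks:** both pictures show the washer lying flat inside the tray walls. The hand is clear and reads almost no force. The good wheel, its nut and washer, and the tin look unmoved. I did not check the bowl and bar again at the end, but the arm never went near them.
- **Disagreement:** the nut position felt by the gripper was 2–3 mm off the one from the cameras, which I allowed for.

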